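# Set the flash dryer's heat by clicks and start it

### The job

Start the flash dryer on heat five: with a fingertip, push the lever handle of the heat selector round, click by click, from where it stands to the fifth click past off, leave it sitting there, and only then press the plain raised start button all the way in and let it come back out. Push the handle from its side, do not take it between the fingers, and nothing is to be picked up. Leave the mushroom-headed stop button, the small fluted timer knob and the things standing about as they are.

Things in the scene. Friction and masses are not known exactly. Their poses are not given: they have to be found in the camera images.
- console: Fixed steel control desk of the flash dryer, 420 mm wide, 317 mm deep. Origin at table height under the middle of its sloped panel; x points from the operator's edge to the rear, y to the operator's left, z up. The panel (210 mm up the slope) rises to the rear by 10 degrees about y: its normal is (-0.174, 0, 0.985) here; its middle is 83 mm above the origin. Behind it is a flat deck, 101 mm high.
- selector_axis (a point): Heat selector: point on its turning axis (the panel's normal) at the top of the black handle, 36 mm above the panel; 95 mm left of the panel's middle. The handle is a hub 44 mm across, 27 mm high, with one straight arm. Under it a 64 mm square plate 4 mm thick; nothing else on the panel within 110 mm. Marks 70 mm from the axis: a ring for off, then six ticks, each thicker than the last.
- selector_tip (a point): Outer end of the handle's arm, in the middle of its top edge, 58 mm from the axis: the way the handle points. The arm is 14 mm wide, has a white line on top and reaches 58 mm out from the axis (8 mm to the other side); its underside is 10 mm and its top 36 mm above the panel.
- selector (a joint): Heat selector angle, rad: 0 = off (arm to the operator's left, console +y), growing clockwise from above (left, rear, right). A click each 0.5236; the fifth is at 2.618, the last, sixth, at 3.1416 by a stop. Starts at off, click 1 or 2. A spring ball holds it on each click; about 0.25 N m (6 N at 42 mm) carries it off, and past half-way it snaps ahead onto the next click by itself.
- start_top (a point): Start button: centre of the top of its plain flat round cap, 30 mm across, 22 mm above the panel when out, in a steel collar 46 mm across and 12 mm high; 45 mm nearer the operator and 70 mm right of the panel's middle. Pressed along the panel's normal, into the panel.
- start (a joint): Travel of the start button, m: 0 = out, 0.006 = fully in. It takes 1.5 N to begin and 5 N fully in, and springs back out.
- stop_top (a point): Stop button, to be left alone: centre of the top of its mushroom head, 40 mm across, standing 34 mm above the panel, 80 mm to the right of the start button.
- stop (a joint): Travel of the stop button, m: 0 = out, 0.006 = in.
- timer_mark (a point): Timer knob, to be left alone: a point on its white pointer line, 16 mm from its axis. A small round fluted knob 34 mm across its skirt, 22 mm high, 52 mm up-slope and 92 mm right of the panel's middle; it turns freely and may start at any angle.
- tape: Loose roll of masking tape, 100 mm across, 24 mm high, lying on the console's rear deck; origin at the middle of its underside.
- additive: Loose closed jar, 60 mm across, 85 mm high, standing on the console's rear deck; origin at the middle of its underside.
- tub: Loose closed white ink tub, 102 mm across the lid, 113 mm high, on the table left of the console; origin at the middle of its underside.
- squeegee: Loose wooden printing squeegee with a rubber blade, 260 x 115 x 28 mm, lying on the table right of the console; origin under its wooden handle.
- spatula: Loose ink spatula, 240 mm long, lying on the table between the robot and the console.
- spray: Loose spray can, 65 mm across, 164 mm high, standing on the table at the far left or far right; origin at the middle of its underside.
- mug: Loose mug, 80 mm across, 95 mm high, standing on the table at the far left or far right; origin at the middle of its underside.
- selector_arm (a point): A point on the middle of the top of the handle's arm, 36 mm from the axis; its y points outward along the arm, its z along the panel's normal.

How it is judged:
By the outcome, as a careful person would: the job done as asked, in the order asked, and still so for the second after the job is handed in, with the robot touching nothing.
It also fails if it takes over 51 s, if anything falls off the work surface, if the arm or the gripper's body presses on something with over 40 N, if the wrist force passes 120 N, or if a joint passes its speed limit or range.

### The arm

A 7-joint arm with a two-finger parallel gripper is mounted at the origin on the work surface. World frame = base frame: x ahead of the robot, y to its left, z up, the work surface at z = 0. Lengths are in m, angles in rad, forces in N, time in s.
With the tool pointing down it reaches from about 0.4 to 0.875 m from the base axis. Payload 19.3 kg.
Tool frame: the origin (TCP) lies on the centre line of the jaws, within the pads' length; the fingertips stand 19 mm ahead of it and the grasp point (between the pads) is the TCP (bot.nose_length is the distance from the TCP to the fingertips, in m); y points along the fingers, z is the direction in which the jaws open and shut, and the axes are right-handed (so a half turn about y gives the same grasp; the last joint's range is limited). The gripper opens to 85 mm and grips with 20 to 120 N. Pads are 22 mm wide; open, the fingers measure 114 mm over their backs; the gripper's body (76 mm by 85 mm) begins 54 mm behind the grasp point. The pads swing forward as they close: fully open they stand 13 mm farther back than shut.
Start: joints at [1.207, 0.521, -0.036, 1.599, 0.021, 1.021, -0.113], TCP at [0.181, -0.598, 0.225] pointing down, gripper open.
Joint ranges: [-2.91, 2.91], [-0.3, 2.13], [-1.5, 1.42], [0.17, 2.43], [-1.26, 4.41], [0.16, 1.93], [-2.52, 2.52]. Speed limits (rad/s): [1.89, 1.89, 2.39, 2.39, 3.01, 3.01, 3.01].

### API

Orientations are given as [roll, pitch, yaw] about the fixed x, y, z axes, in that order (R = Rz(yaw) Ry(pitch) Rx(roll)).
In Python, from workcell import observe, cams, workorder, bot gives the robot as it stands. The module is installed in compiled form; this text tells all that it offers.
- The arm moves only by the tool apply_moves, never from a script. Its arguments are lists of equal length, an entry for each row: "jaw": the opening, from -1 (shut) to 1 (fully open), so that 0 is half open; "translation": the shift along the world's x, y, z in m, a list of three; "angular": the turn, a rotation vector about the world's x, y, z in degrees, a list of three. In form: {"jaw": [jaw, ...], "translation": [[x, y, z], ...], "angular": [[ax, ay, az], ...]}. A call has 1 to 5 rows; each row is the pose to reach, as a shift and turn from the pose commanded when the call began; what a row does not reach only later rows make up. A row lasts 1/10 s, in which the tool goes at most 50 mm and 8.59 degrees, less where a joint would pass 70% of its speed; a pose out of reach is approached as far as the arm can. A call with a gripper value outside its range is refused whole. The fingers move at their own pace and stop on an object; "newtons" is the grip in N (left out, the last holds). Time passes only in rows, so rows that repeat a pose let the fingers close. It gives the time, the measured TCP pose, the force and the opening at its end, in the units of the state.
- observe(): the state, without advancing time (a new reading comes with each control period).
- cams.grab_frame(name): name is "side" or "top"; returns a dict with "pixels" (400x640x3 uint8, red, green, blue), "mtx" (3x3 intrinsics, pixels), "R" (3x3) and "t" (3): a world point X has camera coordinates R X + t. Camera axes: x right, y down, z forward; pixel columns grow to the right and rows downward; lengths in m; the calibration is good to about 2 mm. A picture is of the moment at which its call begins. There is no depth.
- workorder.job_done(): hands the job in, once; it reports no verdict.
The state is a dict: "clock": time; "qpos": joint angles; "qd": joint speeds; "joint_efforts": joint torques, N m; "position": TCP position; "tool_rot": TCP orientation; "force": force on the tool from outside, world axes, zero at the start; "moment": the same for the moment, N m; "grip_width": finger opening in m.
Only numpy, scipy, OpenCV 4.12 (cv2) and the standard library are available. Lean on these libraries where they do the work, as an engineer would, in place of code of your own. Each camera call takes 0.05 s, during which the arm holds its last target. There are 200 camera calls.

## Working session

There is one attempt and no reset: what is moved stays moved. The work goes in short steps, Python scripts to look and compute and a tool call to move; the robot and the scene stay as the last step left them, time stands still between calls to the robot, and variables do not carry over. Pictures are saved under pics/ and viewed, about 8 in all and at most 12, crops included, and the job is handed in when it is done.

Besides the shell and the picture viewer there is one more tool, called after ">>>" as name(argument=value, ...) on one line, values as JSON. apply_moves: Moves the arm, as the interface text tells. Its arguments: {"type":"object","properties":{"jaw":{"type":"array"},"translation":{"type":"array"},"angular":{"type":"array"},"newtons":{"type":"number"}},"required":["jaw","translation","angular"]}

```bash
mkdir -p pics
python3 - <<'E'
from workcell import observe,cams,bot
import cv2,numpy as np
s=observe()
for k in("clock","position","tool_rot","force","grip_width"):print(k,s[k])
print(bot.nose_length)
for n in("top","side"):
    f=cams.grab_frame(n);cv2.imwrite(f"pics/{n}0.png",f["pixels"][:,:,::-1])
    np.savez(f"{n}.npz",**f)
    print(n,f["mtx"].tolist(),f["R"].round(3).tolist(),f["t"].round(3).tolist(),(-f["R"].T@f["t"]).round(3))
E
```

```text
clock 0.0
position [ 0.18079861 -0.59789438  0.22470417]
tool_rot [-1.57199066e+00 -1.45289673e-04 -2.84785434e+00]
force [-1.12392291  0.22826136  0.36439189]
grip_width 0.08547048134166253
0.019
top [[475.28998447234153, 0.0, 318.0905927631604], [0.0, 475.28998447234153, 202.15947591794958], [0.0, 0.0, 1.0]] [[0.067, -0.998, 0.003], [-0.977, -0.066, -0.204], [0.204, 0.011, -0.979]] [-0.024, 0.587, 1.773] [ 0.214 -0.005  1.855]
side [[375.9163030667464, 0.0, 322.3375622421423], [0.0, 375.9163030667464, 199.36984860146353], [0.0, 0.0, 1.0]] [[-0.678, -0.735, 0.006], [-0.533, 0.487, -0.692], [0.506, -0.472, -0.722]] [0.411, 0.387, 1.015] [-0.028  0.593  0.998]
```

View pics/top0.png

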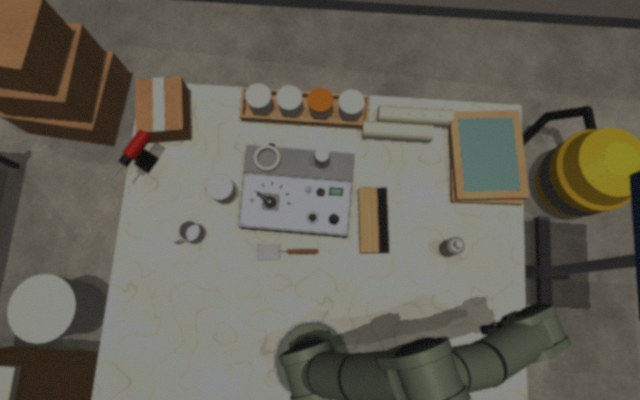

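View pics/side0.png

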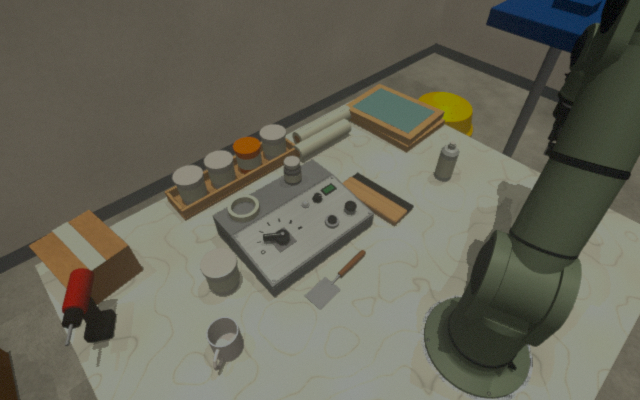

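The top view shows the console at cols 240–355, rows 147–237, with the selector near (268,202), the start button near (312,217) and the stop near (333,219). In the side view the selector is near (278,238). Next I zoom both.

Run:
```python
import cv2
a=cv2.imread("pics/top0.png")[140:245,232:362]; b=cv2.imread("pics/side0.png")[160:290,210:380]
a=cv2.resize(a,None,fx=6,fy=5.5,interpolation=cv2.INTER_CUBIC) if 0 else cv2.resize(a,None,fx=5.5,fy=5.5,interpolation=cv2.INTER_CUBIC)
b=cv2.resize(b,None,fx=4.5,fy=4.5,interpolation=cv2.INTER_CUBIC)
cv2.imwrite("pics/topz.png",a);cv2.imwrite("pics/sidez.png",b)
```

```text
(no output)
```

View pics/topz.png

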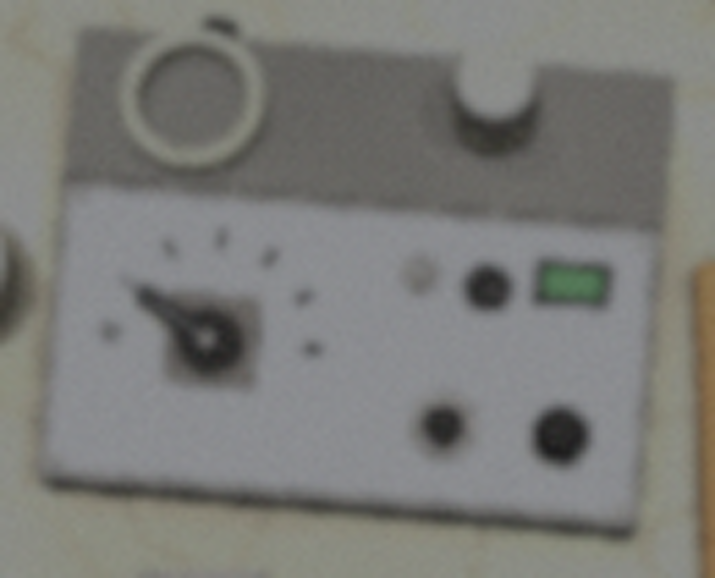

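View pics/sidez.png

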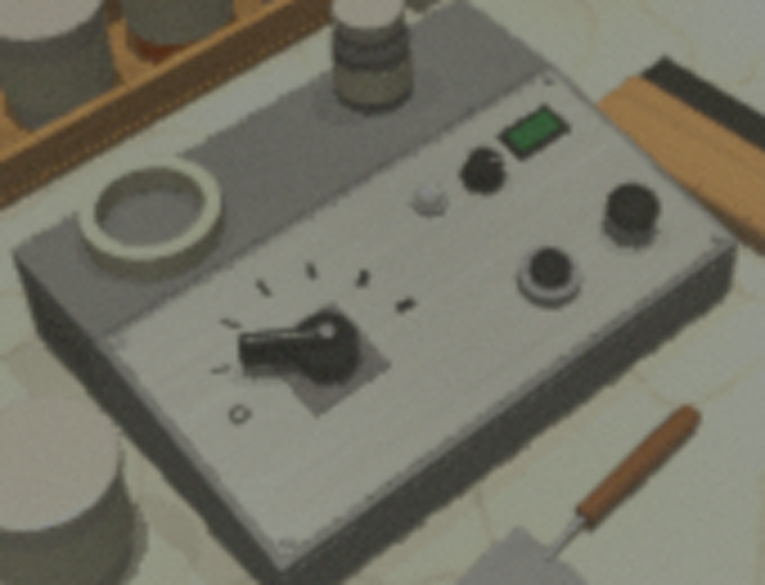

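Both crops agree. The hub is at (208,338) in the top crop and (326,330) in the side crop, start cap at (442,427) and (551,267), stop at (561,435) and (633,205). The arm seems to be at click 1. I'll fit the console pose using all these points.

```bash
cat > h.py <<'E'
import numpy as np
from scipy.spatial.transform import Rotation as Ro
T=np.radians(10); U=np.array([np.cos(T),0,np.sin(T)]); N=np.array([-np.sin(T),0,np.cos(T)]); Y=np.array([0,1.,0]); M=np.array([0,0,.083])
def P(u,y,h): return M+u*U+y*Y+h*N          # console frame
def sel(a,r,h): return P(r*np.sin(a),.095+r*np.cos(a),h)
def W(p,c): return Ro.from_euler('z',c[2]).apply(p)+[c[0],c[1],0]
def proj(f,X):
    c=f["R"]@X+f["t"]; q=f["mtx"]@c; return q[:2]/q[2]
E
cat > fit.py <<'E'
from h import *
from scipy.optimize import least_squares
F={n:np.load(n+".npz") for n in("top","side")}
S=lambda p,n:(np.array(p)+.5)/(5.5 if n=="top" else 4.5)-.5+((232,140) if n=="top" else (210,160))
k=np.pi/6
def pts(a):
    d={"hub":sel(0,0,.036),"start":P(-.045,-.07,.022),"stop":P(-.045,-.15,.034),"tip":sel(a,.058,.036)}
    for i in range(7): d[f"t{i}"]=sel(i*k,.07,0)
    return d
O={"top":dict(hub=(208,338),start=(442,427),stop=(561,435),tip=(138,287),t0=(110,331),t2=(170,247),t3=(221,238),t4=(270,256),t5=(304,296),t6=(313,348)),
"side":dict(hub=(326,330),start=(551,267),stop=(633,205),tip=(241,338),t0=(240,413),t1=(220,369),t2=(231,322),t3=(264,288),t4=(311,270),t5=(363,278),t6=(405,304))}
def res(p,names=("top","side")):
    d=pts(p[3]); return np.concatenate([proj(F[n],W(d[q],p[:3]))-S(o,n) for n in names for q,o in O[n].items()])
for nm in(("top","side"),("top",),("side",)):
    r=least_squares(res,[.6,.1,0,.5],args=(nm,),loss="soft_l1"); print(nm,r.x.round(4),"rms px",np.sqrt(np.mean(res(r.x,nm)**2)).round(2),"max",abs(res(r.x,nm)).max().round(2))
    if len(nm)==2: c=r.x
np.save("c.npy",c)
for q,v in pts(c[3]).items(): print(q,W(v,c[:3]).round(4))
E
python3 fit.py
```

```text
('top', 'side') [ 0.5712  0.1043 -0.0232  0.5401] rms px 0.43 max 1.5
('top',) [ 0.5717  0.1028 -0.0221  0.5477] rms px 0.16 max 0.36
('side',) [ 0.57    0.1057 -0.0292  0.536 ] rms px 0.37 max 0.93
hub [0.5671 0.1995 0.1185]
start [0.5214 0.0355 0.0969]
stop [ 0.5175 -0.0445  0.1087]
tip [0.5977 0.2485 0.1236]
t0 [0.575  0.2693 0.083 ]
t1 [0.6093 0.2591 0.0891]
t2 [0.6339 0.2329 0.0935]
t3 [0.6423 0.1977 0.0952]
t4 [0.6323 0.1629 0.0935]
t5 [0.6064 0.1379 0.0891]
t6 [0.5718 0.1293 0.083 ]
```

Click 1 is confirmed (fit 0.54 rad against 0.524), and the residuals are under 1.5 px. Next is a planner that prints the moves. I'll use the shut fingers as one fingertip, aligned with the panel normal and pushing with the tool's x side.

```bash
cat >> h.py <<'E'
NOSE=.019
def rotpush(a,c):   # tool x = clockwise tangent at arm angle a, tool y = -normal
    x=np.cos(a)*U-np.sin(a)*Y; y=-N
    return Ro.from_euler('z',c[2])*Ro.from_matrix(np.stack([x,y,np.cross(x,y)],1))
def pushpos(a,gap,h,c,r=.045):  # TCP; finger centre gap behind arm's centre line, fingertips h above panel
    t=np.cos(a)*U-np.sin(a)*Y
    return W(sel(a,r,h+NOSE)-gap*t,c)
def delta(p,R,p1,R1): return (p1-p).round(4).tolist(),np.degrees((R1*R.inv()).as_rotvec()).round(1).tolist()
E
python3 - <<'E'
from h import *
from workcell import observe
c=np.load("c.npy"); s=observe(); p=s["position"];R=Ro.from_euler('xyz',s["tool_rot"])
a=np.pi/6
for h in(.12,.02): print(h,pushpos(a,.03,h,c).round(4))
print(rotpush(a,c).as_euler('xyz').round(3),delta(p,R,pushpos(a,.03,.12,c),rotpush(a,c)))
E
```

```text
0.12 [0.5471 0.2539 0.2193]
0.02 [0.5645 0.2535 0.1208]
[-1.483 -0.151 -0.553] ([0.3662, 0.8518, -0.0055], [-11.6, -4.9, 131.4])
```

>>> apply_moves(jaw=[-1,-1,-1,-1,-1], translation=[[0.028,0.026,0.016],[0.056,0.052,0.032],[0.084,0.078,0.048],[0.112,0.104,0.064],[0.14,0.13,0.08]], angular=[[0,0,6],[0,0,12],[0,0,18],[0,0,24],[0,0,30]])

```text
clock: 0.6
position: [0.3218, -0.4669, 0.3058]
tool_rot: [-1.571, -0.0, -2.32]
force: [0.3, -1.1, 1.1]
grip_width: 0.0123
```

>>> apply_moves(jaw=[-1,-1,-1,-1,-1], translation=[[0.026,0.04,0],[0.052,0.08,0],[0.078,0.12,0],[0.104,0.16,0],[0.13,0.2,0]], angular=[[0,0,6],[0,0,12],[0,0,18],[0,0,24],[0,0,30]])

```text
clock: 1.1
position: [0.4516, -0.2665, 0.3053]
tool_rot: [-1.571, -0.0, -1.796]
force: [0.5, -1.4, 0.2]
grip_width: 0.0001
```

>>> apply_moves(jaw=[-1,-1,-1,-1,-1], translation=[[0.02,0.044,0],[0.04,0.088,0],[0.06,0.132,0],[0.08,0.176,0],[0.1,0.22,0]], angular=[[0,0,6],[0,0,12],[0,0,18],[0,0,24],[0,0,30]])

```text
clock: 1.6
position: [0.5513, -0.0465, 0.3052]
tool_rot: [-1.571, -0.0, -1.273]
force: [1.0, -1.2, 0.3]
grip_width: -0.0002
```

>>> apply_moves(jaw=[-1,-1,-1,-1,-1], translation=[[0.006,0.04,0],[0.012,0.08,0],[0.018,0.12,0],[0.024,0.16,0],[0.03,0.2,0]], angular=[[0,0,6],[0,0,12],[0,0,18],[0,0,24],[0,0,30]])

```text
clock: 2.1
position: [0.5809, 0.1532, 0.3051]
tool_rot: [-1.571, 0.0, -0.749]
force: [0.4, 0.0, 0.1]
grip_width: 0.0002
```

```bash
cat > to.py <<'E'
import sys
from h import *
from workcell import observe
c=np.load("c.npy")[:3]; s=observe(); p=s["position"];R=Ro.from_euler('xyz',s["tool_rot"])
print(s["clock"],p.round(4),"F",s["force"].round(1),"w",round(s["grip_width"],4),"q",s["qpos"].round(2))
def go(a,gap,h,r=.045): print((a,gap,h),*delta(p,R,pushpos(a,gap,h,c,r),rotpush(a,c)))
E
python3 -c "
from to import *
go(np.pi/6,.03,.12); go(np.pi/6,.03,.06)"
```

```text
2.1 [0.5809 0.1532 0.3051] F [0.4 0.  0.1] w 0.0002 q [ 0.14  0.49 -0.74  1.54  0.34  1.24  0.17]
(0.5235987755982988, 0.03, 0.12) [-0.0338, 0.1007, -0.0858] [-1.2, -10.0, 11.6]
(0.5235987755982988, 0.03, 0.06) [-0.0234, 0.1005, -0.1449] [-1.2, -10.0, 11.6]
```

>>> apply_moves(jaw=[-1,-1,-1,-1], translation=[[-0.0085,0.03,-0.01],[-0.017,0.06,-0.03],[-0.0255,0.1005,-0.06],[-0.0235,0.1005,-0.1]], angular=[[-0.3,-2.5,3],[-0.6,-5,6],[-0.9,-7.5,9],[-1.2,-10,11.6]])

```text
clock: 2.5
position: [0.5558, 0.2583, 0.2058]
tool_rot: [-1.476, -0.152, -0.55]
force: [2.4, -0.0, -0.4]
grip_width: 0.0003
```

```bash
python3 -c "
from to import *
go(np.pi/6,.03,.06); go(np.pi/6,.03,.02)
from workcell import cams
import cv2
I=[]
for n,(x,y) in dict(top=(235,150),side=(200,160)).items():
    f=cams.grab_frame(n); g=f['pixels'][y:y+100,x:x+100,::-1].copy()
    g=cv2.resize(g,None,fx=4,fy=4,interpolation=cv2.INTER_CUBIC)
    for X in (p,p+R.apply([0,NOSE,0])):
        q=(proj(f,X)-[x,y]+.5)*4; cv2.drawMarker(g,tuple(int(v) for v in q),(0,0,255),0,14)
    I.append(g)
cv2.imwrite('pics/a.png',np.hstack(I))"
```

```text
2.5 [0.5558 0.2583 0.2058] F [ 2.4 -0.  -0.4] w 0.0003 q [-0.07  0.53 -0.72  1.78  0.6   0.89 -0.03]
(0.5235987755982988, 0.03, 0.06) [0.0017, -0.0047, -0.0456] [-0.3, 0.2, -0.3]
(0.5235987755982988, 0.03, 0.02) [0.0087, -0.0048, -0.085] [-0.3, 0.2, -0.3]
```

View pics/a.png

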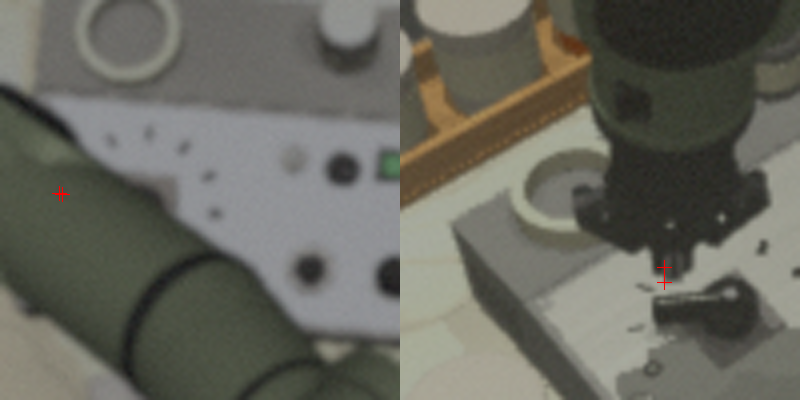

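The finger hangs above the panel beside the arm on its operator-left side, with the tip at (665,278) where the markers expect it. The wrist clears the tape. Descending now.

>>> apply_moves(jaw=[-1,-1,-1,-1,-1], translation=[[0.001,-0.004,-0.03],[0.004,-0.004,-0.055],[0.0065,-0.0045,-0.072],[0.0085,-0.0045,-0.084],[0.0085,-0.0045,-0.084]], angular=[[0,0,0],[0,0,0],[-0.3,0.2,-0.3],[-0.3,0.2,-0.3],[-0.3,0.2,-0.3]])

```text
clock: 3.1
position: [0.5663, 0.2473, 0.1207]
tool_rot: [-1.489, -0.15, -0.563]
force: [-0.3, 0.3, 0.7]
grip_width: 0.0
```

```bash
cat >> to.py <<'E'
def arc(a0,a1,n,gap=.018,h=.02):   # chained push, rows of 5 relative to the start of each call
    P0,R0=p,R
    A=np.linspace(a0,a1,n+1)[1:]
    for i in range(0,n,5):
        for a in A[i:i+5]: print(round(float(np.degrees(a)),1),*delta(P0,R0,pushpos(a,gap,h,c),rotpush(a,c)))
        P0,R0=pushpos(A[i:i+5][-1],gap,h,c),rotpush(A[i:i+5][-1],c); print('-- call')
E
python3 -c "
from to import *
k=np.pi/6
go(k,.02,.02)
go(k,.016,.02)
arc(k,1.5*k,5)
"
```

```text
3.1 [0.5663 0.2473 0.1207] F [-0.3  0.3  0.7] w 0.0 q [-0.12  0.64 -0.63  1.82  0.71  0.77 -0.13]
(0.5235987755982988, 0.02, 0.02) [0.0066, 0.001, 0.0017] [0.3, -0.2, 0.6]
(0.5235987755982988, 0.016, 0.02) [0.01, -0.0011, 0.0023] [0.3, -0.2, 0.6]
33.0 [0.0107, -0.0005, 0.0024] [0.8, -0.2, -2.4]
36.0 [0.0132, -0.0011, 0.0028] [1.3, -0.3, -5.3]
39.0 [0.0156, -0.0019, 0.0032] [1.8, -0.3, -8.3]
42.0 [0.0179, -0.0027, 0.0037] [2.3, -0.3, -11.2]
45.0 [0.0202, -0.0037, 0.0041] [2.8, -0.3, -14.2]
-- call
```

>>> apply_moves(jaw=[-1,-1,-1,-1,-1], translation=[[0.004,0,0.001],[0.008,0,0.0015],[0.0107,-0.0005,0.0024],[0.0132,-0.0011,0.0028],[0.0132,-0.0011,0.0028]], angular=[[0,0,0],[0.4,-0.2,0],[0.8,-0.2,-2.4],[1.3,-0.3,-5.3],[1.3,-0.3,-5.3]])

```text
clock: 3.6
position: [0.58, 0.2466, 0.1251]
tool_rot: [-1.464, -0.143, -0.659]
force: [-1.3, -0.6, 0.9]
grip_width: -0.0001
```

```bash
python3 -c "
from to import *
d=np.pi/180
go(36*d,.018,.02)
arc(36*d,66*d,10)
"
```

```text
3.6 [0.58   0.2466 0.1251] F [-1.3 -0.6  0.9] w -0.0001 q [-0.12  0.65 -0.62  1.8   0.69  0.76 -0.19]
(0.6283185307179586, 0.018, 0.02) [-0.0006, -0.0004, -0.0016] [-0.1, 0.2, -0.0]
39.0 [0.0018, -0.0012, -0.0012] [0.4, 0.2, -3.0]
42.0 [0.0041, -0.002, -0.0008] [1.0, 0.2, -5.9]
45.0 [0.0064, -0.003, -0.0003] [1.5, 0.2, -8.9]
48.0 [0.0087, -0.0042, 0.0001] [2.0, 0.2, -11.8]
51.0 [0.0109, -0.0054, 0.0004] [2.5, 0.2, -14.8]
-- call
54.0 [0.0021, -0.0013, 0.0004] [0.5, -0.0, -3.0]
57.0 [0.0042, -0.0028, 0.0007] [1.0, -0.0, -5.9]
60.0 [0.0061, -0.0044, 0.0011] [1.6, -0.0, -8.9]
63.0 [0.008, -0.006, 0.0014] [2.1, -0.0, -11.8]
66.0 [0.0098, -0.0078, 0.0018] [2.6, -0.1, -14.8]
-- call
```

>>> apply_moves(jaw=[-1,-1,-1,-1,-1], translation=[[0.0018,-0.0012,-0.0012],[0.0041,-0.002,-0.0008],[0.0064,-0.003,-0.0003],[0.0087,-0.0042,0.0001],[0.0109,-0.0054,0.0004]], angular=[[0.4,0.2,-3],[1,0.2,-5.9],[1.5,0.2,-8.9],[2,0.2,-11.8],[2.5,0.2,-14.8]])

```text
clock: 4.1
position: [0.5904, 0.2413, 0.1251]
tool_rot: [-1.436, -0.109, -0.92]
force: [-0.6, -0.1, 0.2]
grip_width: -0.0002
```

```bash
cat > view.py <<'E'
import sys,cv2
from to import *
from workcell import cams
f=cams.grab_frame("side"); x,y=220,190
g=cv2.resize(f["pixels"][y:y+80,x:x+110,::-1],None,fx=7,fy=7,interpolation=cv2.INTER_CUBIC)
for X,col in [(p+R.apply([0,NOSE,0]),(0,0,255))]+[(W(sel(i*np.pi/6,.058,.036),c),(0,255,0)) for i in range(7)]+[(W(sel(0,0,.036),c),(0,255,255))]:
    q=(proj(f,X)-[x,y]+.5)*7; cv2.drawMarker(g,tuple(int(v) for v in q),col,0,12)
cv2.imwrite("pics/"+sys.argv[1],g)
E
python3 view.py b.png
```

```text
4.1 [0.5904 0.2413 0.1251] F [-0.6 -0.1  0.2] w -0.0002 q [-0.14  0.64 -0.56  1.78  0.64  0.76 -0.39]
```

View pics/b.png

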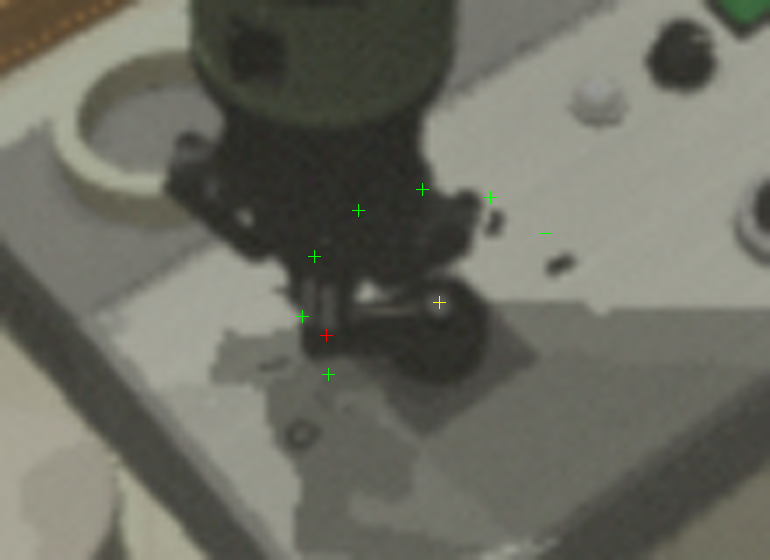

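The white line still points at click 1 (from (438,302) toward (302,316)), and the finger covers its outer end with no force on it. So the fingertip is over the arm's top, and the shut tip must be higher than I assumed. I'll back off and come in lower, feeling for the panel.

```bash
python3 -c "
from to import *
k=np.pi/6
for h in (.026,.02,.01,.0): go(k,.032,h)
print('N',W(N,c)-W(0*N,c))
"
```

```text
4.15 [0.5907 0.2411 0.1252] F [-0.4 -0.3 -0.1] w 0.0003 q [-0.14  0.64 -0.56  1.78  0.64  0.76 -0.39]
(0.5235987755982988, 0.032, 0.026) [-0.029, 0.0135, 0.0012] [-3.6, 0.0, 20.9]
(0.5235987755982988, 0.032, 0.02) [-0.028, 0.0134, -0.0047] [-3.6, 0.0, 20.9]
(0.5235987755982988, 0.032, 0.01) [-0.0262, 0.0134, -0.0145] [-3.6, 0.0, 20.9]
(0.5235987755982988, 0.032, 0.0) [-0.0245, 0.0134, -0.0244] [-3.6, 0.0, 20.9]
N [-0.1736013   0.00403475  0.98480775]
```

>>> apply_moves(jaw=[-1,-1,-1,-1], translation=[[-0.01,0.005,0.003],[-0.02,0.01,0.002],[-0.029,0.0135,0.0012],[-0.028,0.0134,-0.0047]], angular=[[-1.2,0,7],[-2.4,0,14],[-3.6,0,20.9],[-3.6,0,20.9]])

```text
clock: 4.55
position: [0.5616, 0.2556, 0.1205]
tool_rot: [-1.483, -0.151, -0.543]
force: [1.3, -0.1, 0.3]
grip_width: 0.0004
```

>>> apply_moves(jaw=[-1,-1,-1,-1], translation=[[0.0007,0,-0.004],[0.0014,0,-0.008],[0.0014,0,-0.008],[0.0014,0,-0.008]], angular=[[0,0,0],[0,0,0],[0,0,0],[0,0,0]])

```text
clock: 4.95
position: [0.5636, 0.2546, 0.1117]
tool_rot: [-1.484, -0.151, -0.549]
force: [0.4, 0.1, -0.1]
grip_width: -0.0001
```

```bash
python3 view.py c.png; python3 -c "
from to import *
go(np.pi/6,.032,.006)"
```

```text
4.95 [0.5636 0.2546 0.1117] F [ 0.4  0.1 -0.1] w -0.0001 q [-0.13  0.66 -0.63  1.83  0.73  0.75 -0.15]
5.0 [0.5636 0.2547 0.1118] F [ 0.3  1.  -0.1] w 0.0006 q [-0.13  0.66 -0.63  1.83  0.73  0.75 -0.15]
(0.5235987755982988, 0.032, 0.006) [0.0016, -0.0002, -0.0051] [0.0, -0.0, -0.3]
```

View pics/c.png

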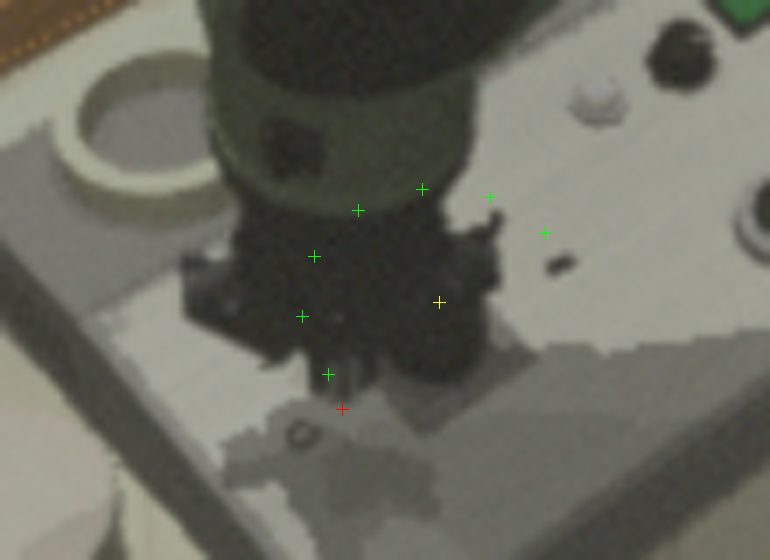

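The finger's bottom edge is at (342,398), above the marker at (342,409), so the true tip is about 10 mm higher than the model and there's no panel contact. Going down another 8 mm, then pushing.

>>> apply_moves(jaw=[-1,-1,-1,-1,-1], translation=[[0.0007,0,-0.003],[0.001,0,-0.005],[0.0012,0,-0.0065],[0.0014,0,-0.008],[0.0014,0,-0.008]], angular=[[0,0,0],[0,0,0],[0,0,0],[0,0,0],[0,0,0]])

```text
clock: 5.5
position: [0.5648, 0.2546, 0.1036]
tool_rot: [-1.484, -0.15, -0.548]
force: [-0.2, -0.1, 0.4]
grip_width: 0.0003
```

```bash
python3 -c "
from to import *
d=np.pi/180
go(30*d,.018,.003)
arc(30*d,45*d,5,h=.003)
"
```

```text
5.5 [0.5648 0.2546 0.1036] F [-0.2 -0.1  0.4] w 0.0003 q [-0.14  0.67 -0.62  1.83  0.75  0.73 -0.16]
(0.5235987755982988, 0.018, 0.003) [0.0127, -0.0074, 0.0023] [0.1, -0.1, -0.3]
33.0 [0.0152, -0.0079, 0.0027] [0.6, -0.1, -3.2]
36.0 [0.0176, -0.0085, 0.0032] [1.1, -0.1, -6.2]
39.0 [0.02, -0.0093, 0.0036] [1.6, -0.1, -9.2]
42.0 [0.0223, -0.0101, 0.004] [2.1, -0.1, -12.1]
45.0 [0.0246, -0.0111, 0.0044] [2.6, -0.1, -15.1]
-- call
```

>>> apply_moves(jaw=[-1,-1,-1,-1,-1], translation=[[0.006,-0.0035,0.0012],[0.0127,-0.0074,0.0023],[0.0152,-0.0079,0.0027],[0.0176,-0.0085,0.0032],[0.0176,-0.0085,0.0032]], angular=[[0,0,0],[0.1,-0.1,-0.3],[0.6,-0.1,-3.2],[1.1,-0.1,-6.2],[1.1,-0.1,-6.2]])

```text
clock: 6.0
position: [0.5821, 0.2465, 0.1069]
tool_rot: [-1.467, -0.14, -0.661]
force: [-7.4, 1.9, 0.7]
grip_width: 0.0
```

```bash
python3 -c "
from to import *
d=np.pi/180
arc(36*d,51*d,5,h=.003)
"
```

```text
6.0 [0.5821 0.2465 0.1069] F [-7.4  1.9  0.7] w 0.0 q [-0.13  0.67 -0.6   1.8   0.72  0.74 -0.21]
39.0 [0.0027, -0.0011, 0.0003] [0.4, -0.1, -2.8]
42.0 [0.0051, -0.002, 0.0007] [1.0, -0.1, -5.8]
45.0 [0.0074, -0.003, 0.0011] [1.5, -0.1, -8.7]
48.0 [0.0096, -0.0041, 0.0015] [2.0, -0.1, -11.7]
51.0 [0.0118, -0.0053, 0.0019] [2.5, -0.1, -14.7]
-- call
```

Contact: 7.6 N against the push. Carrying on over the first half-way point.

>>> apply_moves(jaw=[-1,-1,-1,-1,-1], translation=[[0.0027,-0.0011,0.0003],[0.0051,-0.002,0.0007],[0.0074,-0.003,0.0011],[0.0096,-0.0041,0.0015],[0.0118,-0.0053,0.0019]], angular=[[0.4,-0.1,-2.8],[1,-0.1,-5.8],[1.5,-0.1,-8.7],[2,-0.1,-11.7],[2.5,-0.1,-14.7]])

```text
clock: 6.5
position: [0.595, 0.2403, 0.109]
tool_rot: [-1.434, -0.111, -0.923]
force: [0.1, 0.7, 0.5]
grip_width: -0.0
```

```bash
python3 -c "
from to import *
d=np.pi/180
arc(51*d,81*d,10,h=.003)
"
```

```text
6.5 [0.595  0.2403 0.109 ] F [0.1 0.7 0.5] w -0.0 q [-0.15  0.67 -0.54  1.78  0.67  0.73 -0.41]
54.0 [0.0009, -0.0005, 0.0001] [0.6, 0.1, -2.9]
57.0 [0.003, -0.0019, 0.0005] [1.1, 0.1, -5.8]
60.0 [0.0049, -0.0035, 0.0008] [1.6, 0.0, -8.8]
63.0 [0.0068, -0.0052, 0.0012] [2.2, 0.0, -11.7]
66.0 [0.0086, -0.0069, 0.0015] [2.7, 0.0, -14.7]
-- call
69.0 [0.0017, -0.0019, 0.0003] [0.5, -0.0, -3.0]
72.0 [0.0033, -0.0038, 0.0006] [1.0, -0.0, -5.9]
75.0 [0.0048, -0.0058, 0.0009] [1.6, -0.0, -8.9]
78.0 [0.0062, -0.0079, 0.0011] [2.1, -0.0, -11.8]
81.0 [0.0075, -0.0101, 0.0014] [2.6, -0.1, -14.8]
-- call
```

It snapped on to click 2 (force gone). Next click.

>>> apply_moves(jaw=[-1,-1,-1,-1,-1], translation=[[0.0015,-0.0005,0.0001],[0.003,-0.0019,0.0005],[0.0049,-0.0035,0.0008],[0.0068,-0.0052,0.0012],[0.0086,-0.0069,0.0015]], angular=[[0.6,0.1,-2.9],[1.1,0.1,-5.8],[1.6,0,-8.8],[2.2,0,-11.7],[2.7,0,-14.7]])

```text
clock: 7.0
position: [0.6029, 0.2347, 0.1105]
tool_rot: [-1.411, -0.069, -1.18]
force: [-5.2, 7.4, 0.6]
grip_width: 0.0001
```

>>> apply_moves(jaw=[-1,-1,-1,-1,-1], translation=[[0.0017,-0.0019,0.0003],[0.0033,-0.0038,0.0006],[0.0048,-0.0058,0.0009],[0.0062,-0.0079,0.0011],[0.0075,-0.0101,0.0014]], angular=[[0.5,0,-3],[1,0,-5.9],[1.6,0,-8.9],[2.1,0,-11.8],[2.6,-0.1,-14.8]])

```text
clock: 7.5
position: [0.6111, 0.2232, 0.112]
tool_rot: [-1.397, -0.027, -1.44]
force: [0.7, -0.5, -0.1]
grip_width: -0.0002
```

```bash
python3 -c "
from to import *
d=np.pi/180
arc(81*d,111*d,10,h=.003)
"
```

```text
7.5 [0.6111 0.2232 0.112 ] F [ 0.7 -0.5 -0.1] w -0.0002 q [-0.19  0.65 -0.43  1.76  0.55  0.7  -0.8 ]
84.0 [0.0012, -0.0022, 0.0001] [0.5, 0.0, -2.9]
87.0 [0.0022, -0.0045, 0.0003] [1.0, 0.0, -5.9]
90.0 [0.0032, -0.0068, 0.0005] [1.6, 0.0, -8.8]
93.0 [0.004, -0.0092, 0.0007] [2.1, 0.0, -11.8]
96.0 [0.0047, -0.0116, 0.0008] [2.6, -0.0, -14.7]
-- call
99.0 [0.0006, -0.0025, 0.0001] [0.5, -0.0, -3.0]
102.0 [0.001, -0.005, 0.0002] [1.0, -0.0, -5.9]
105.0 [0.0013, -0.0075, 0.0003] [1.6, -0.0, -8.9]
108.0 [0.0015, -0.01, 0.0003] [2.1, -0.0, -11.8]
111.0 [0.0015, -0.0126, 0.0003] [2.6, -0.1, -14.8]
-- call
```

Same pattern again, so click 3 has been reached. On to click 4.

>>> apply_moves(jaw=[-1,-1,-1,-1,-1], translation=[[0.0012,-0.0022,0.0001],[0.0022,-0.0045,0.0003],[0.0032,-0.0068,0.0005],[0.004,-0.0092,0.0007],[0.0047,-0.0116,0.0008]], angular=[[0.5,0,-2.9],[1,0,-5.9],[1.6,0,-8.8],[2.1,0,-11.8],[2.6,0,-14.7]])

```text
clock: 8.0
position: [0.6157, 0.2129, 0.1129]
tool_rot: [-1.397, 0.02, -1.696]
force: [-0.7, 8.6, -1.8]
grip_width: 0.0001
```

>>> apply_moves(jaw=[-1,-1,-1,-1,-1], translation=[[0.0006,-0.0025,0.0001],[0.001,-0.005,0.0002],[0.0013,-0.0075,0.0003],[0.0015,-0.01,0.0003],[0.0015,-0.0126,0.0003]], angular=[[0.5,0,-3],[1,0,-5.9],[1.6,0,-8.9],[2.1,0,-11.8],[2.6,-0.1,-14.8]])

```text
clock: 8.5
position: [0.6173, 0.199, 0.1131]
tool_rot: [-1.407, 0.063, -1.955]
force: [0.2, -0.5, -0.7]
grip_width: -0.0001
```

```bash
python3 view.py d.png; python3 -c "
from to import *
d=np.pi/180
arc(111*d,141*d,10,h=.003)
"
```

```text
8.5 [0.6173 0.199  0.1131] F [ 0.2 -0.5 -0.7] w -0.0001 q [-0.23  0.63 -0.3   1.77  0.44  0.65 -1.19]
8.55 [0.6172 0.1986 0.1131] F [ 0.4 -0.2  0. ] w -0.0003 q [-0.23  0.63 -0.3   1.77  0.44  0.65 -1.19]
114.0 [0.0, -0.0021, 0.0] [0.5, 0.0, -2.7]
117.0 [-0.0002, -0.0047, -0.0] [1.0, 0.0, -5.7]
120.0 [-0.0006, -0.0072, -0.0001] [1.5, 0.0, -8.6]
123.0 [-0.001, -0.0097, -0.0001] [2.1, -0.0, -11.6]
126.0 [-0.0017, -0.0121, -0.0002] [2.6, -0.0, -14.6]
-- call
129.0 [-0.0007, -0.0024, -0.0001] [0.5, -0.0, -3.0]
132.0 [-0.0016, -0.0048, -0.0003] [1.0, -0.0, -5.9]
135.0 [-0.0026, -0.0071, -0.0004] [1.6, -0.0, -8.9]
138.0 [-0.0037, -0.0094, -0.0006] [2.1, -0.0, -11.8]
141.0 [-0.0049, -0.0116, -0.0008] [2.6, -0.1, -14.8]
-- call
```

View pics/d.png

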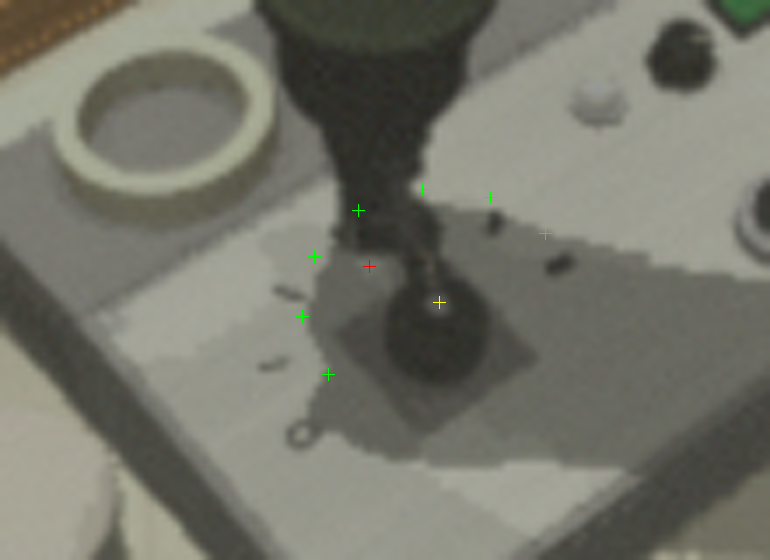

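The line runs from the hub (438,302) up through (425,250) toward the click-4 marker (422,188). The handle is on click 4, so one more.

>>> apply_moves(jaw=[-1,-1,-1,-1,-1], translation=[[0,-0.0021,0],[-0.0002,-0.0047,0],[-0.0006,-0.0072,-0.0001],[-0.001,-0.0097,-0.0001],[-0.0017,-0.0121,-0.0002]], angular=[[0.5,0,-2.7],[1,0,-5.7],[1.5,0,-8.6],[2.1,0,-11.6],[2.6,0,-14.6]])

```text
clock: 9.05
position: [0.616, 0.1885, 0.1132]
tool_rot: [-1.429, 0.105, -2.21]
force: [5.5, 8.3, -3.8]
grip_width: -0.0001
```

>>> apply_moves(jaw=[-1,-1,-1,-1,-1], translation=[[-0.0007,-0.0024,-0.0001],[-0.0016,-0.0048,-0.0003],[-0.0026,-0.0071,-0.0004],[-0.0037,-0.0094,-0.0006],[-0.0049,-0.0116,-0.0008]], angular=[[0.5,0,-3],[1,0,-5.9],[1.6,0,-8.9],[2.1,0,-11.8],[2.6,-0.1,-14.8]])

```text
clock: 9.55
position: [0.6105, 0.1755, 0.1121]
tool_rot: [-1.46, 0.136, -2.473]
force: [-0.8, 0.1, -0.0]
grip_width: 0.0002
```

```bash
python3 -c "
from to import *
d=np.pi/180
go(141*d,.03,.003); go(141*d,.03,.06);go(141*d,.03,.10)
S=W(P(-.045,-.07,.022),c)
a=141*d
for hh in (.04,.018,.01,.002): 
  print('start tip',hh,*delta(p,R,W(P(-.045,-.07,.022+hh+NOSE),c),rotpush(a,c)))
"
```

```text
9.55 [0.6105 0.1755 0.1121] F [-0.8  0.1 -0. ] w 0.0002 q [-0.29  0.6  -0.17  1.81  0.31  0.59 -1.58]
(2.4609142453120048, 0.03, 0.003) [0.0096, 0.0066, 0.0016] [0.0, 0.0, -0.2]
(2.4609142453120048, 0.03, 0.06) [-0.0003, 0.0068, 0.0577] [0.0, 0.0, -0.2]
(2.4609142453120048, 0.03, 0.1) [-0.0073, 0.007, 0.0971] [0.0, 0.0, -0.2]
start tip 0.04 [-0.0993, -0.1398, 0.0429] [0.0, 0.0, -0.2]
start tip 0.018 [-0.0955, -0.1399, 0.0212] [0.0, 0.0, -0.2]
start tip 0.01 [-0.0941, -0.1399, 0.0133] [0.0, 0.0, -0.2]
start tip 0.002 [-0.0927, -0.14, 0.0055] [0.0, 0.0, -0.2]
```

It snapped on to click 5. Back away, rise, then move over the start button.

>>> apply_moves(jaw=[-1,-1,-1,-1,-1], translation=[[0.005,0.0035,0.001],[0.0095,0.0065,0.0015],[0.004,0.0065,0.03],[0,0.0068,0.0577],[-0.007,0.007,0.097]], angular=[[0,0,0],[0,0,0],[0,0,0],[0,0,0],[0,0,0]])

```text
clock: 10.05
position: [0.6028, 0.1831, 0.2089]
tool_rot: [-1.46, 0.133, -2.469]
force: [-0.0, 0.2, 0.5]
grip_width: -0.0001
```

>>> apply_moves(jaw=[-1,-1,-1,-1,-1], translation=[[-0.023,-0.036,-0.005],[-0.046,-0.073,-0.015],[-0.069,-0.11,-0.025],[-0.092,-0.1468,-0.04],[-0.0923,-0.1468,-0.0541]], angular=[[0,0,0],[0,0,0],[0,0,0],[0,0,0],[0,0,0]])

```text
clock: 10.55
position: [0.5089, 0.0314, 0.1547]
tool_rot: [-1.459, 0.133, -2.474]
force: [-0.3, 0.5, 0.3]
grip_width: 0.0
```

```bash
sed -i 's/x,y=220,190/x,y=245,185/' view.py; python3 view.py e.png; python3 -c "
from to import *
a=np.radians(141)
for hh in (.04,.0,-.01,-.02): 
  print('start tip',hh,*delta(p,R,W(P(-.045,-.07,.022+hh+NOSE),c),rotpush(a,c)))
"
```

```text
10.55 [0.5089 0.0314 0.1547] F [-0.3  0.5  0.3] w 0.0 q [-0.04  0.37 -0.21  2.1   0.24  0.52 -1.34]
10.6 [0.5096 0.0338 0.153 ] F [-2.2  1.5 -3.5] w -0.0003 q [-0.04  0.38 -0.21  2.1   0.25  0.52 -1.34]
start tip 0.04 [0.0016, 0.0019, 0.002] [0.1, -0.1, -0.2]
start tip 0.0 [0.0086, 0.0018, -0.0374] [0.1, -0.1, -0.2]
start tip -0.01 [0.0103, 0.0017, -0.0473] [0.1, -0.1, -0.2]
start tip -0.02 [0.0121, 0.0017, -0.0571] [0.1, -0.1, -0.2]
```

View pics/e.png

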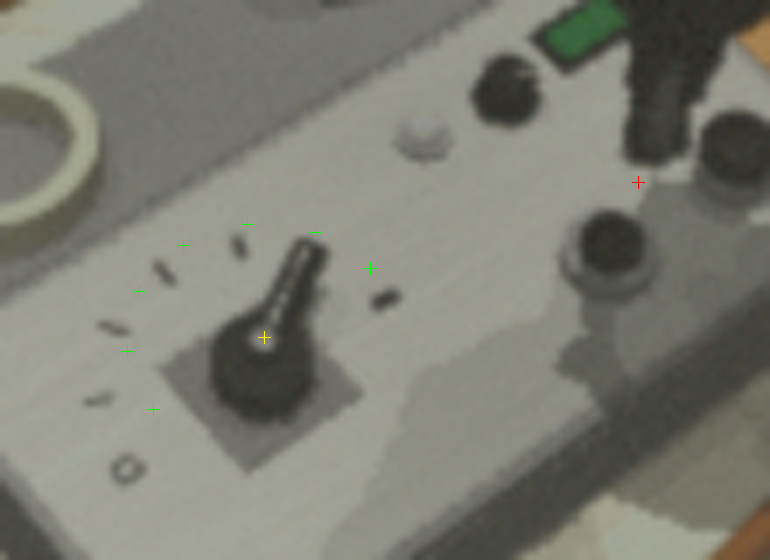

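The selector arm points at click 5: its tip is at (312,243), against the expected marker at (314,233). The finger at (655,160) was still settling, so I'll go lower, let it settle and check its alignment over the cap.

>>> apply_moves(jaw=[-1,-1,-1,-1], translation=[[0.0025,0,-0.014],[0.005,0,-0.0276],[0.005,0,-0.0276],[0.005,0,-0.0276]], angular=[[0,0,0],[0,0,0],[0,0,0],[0,0,0]])

```text
clock: 11.0
position: [0.5162, 0.0369, 0.1276]
tool_rot: [-1.46, 0.135, -2.47]
force: [0.0, -0.3, 0.2]
grip_width: -0.0007
```

```bash
sed -i 's/+\[(W(sel(0,0,.036)/+[(W(P(-.045,-.07,.022),c),(255,255,0)),(W(sel(0,0,.036)/' view.py; python3 view.py f.png; python3 -c "
from to import *
a=np.radians(141)
for hh in (.012,.0,-.01,-.016): 
  print('start tip',hh,*delta(p,R,W(P(-.045,-.07,.022+hh+NOSE),c),rotpush(a,c)))
"
```

```text
11.0 [0.5162 0.0369 0.1276] F [ 0.  -0.3  0.2] w -0.0007 q [-0.06  0.43 -0.19  2.11  0.27  0.46 -1.37]
11.05 [0.5162 0.0368 0.1278] F [-0.2 -0.8  0.4] w 0.0002 q [-0.06  0.43 -0.19  2.11  0.27  0.46 -1.37]
start tip 0.012 [-0.0001, -0.0012, -0.0005] [0.0, 0.0, -0.4]
start tip 0.0 [0.0019, -0.0012, -0.0123] [0.0, 0.0, -0.4]
start tip -0.01 [0.0037, -0.0013, -0.0221] [0.0, 0.0, -0.4]
start tip -0.016 [0.0047, -0.0013, -0.028] [0.0, 0.0, -0.4]
```

View pics/f.png

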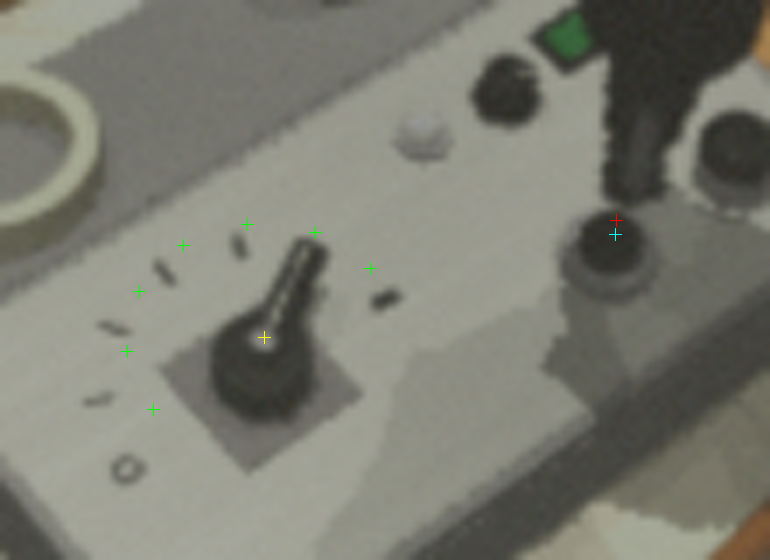

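The finger is centred near col 633 and the cap near col 612, so the tip sits about 6 mm to the image's right of where it should be. I'll shift (+4,+4) mm and press slowly, watching the force.

>>> apply_moves(jaw=[-1,-1,-1,-1,-1], translation=[[0.004,0.004,0],[0.0055,0.004,-0.0085],[0.0068,0.004,-0.016],[0.0072,0.004,-0.018],[0.0072,0.004,-0.018]], angular=[[0,0,0],[0,0,0],[0,0,0],[0,0,0],[0,0,0]])

```text
clock: 11.55
position: [0.5225, 0.0402, 0.1086]
tool_rot: [-1.46, 0.134, -2.471]
force: [-0.2, 0.3, 0.8]
grip_width: -0.0
```

>>> apply_moves(jaw=[-1,-1,-1], translation=[[0.0003,0,-0.0015],[0.0005,0,-0.003],[0.0005,0,-0.003]], angular=[[0,0,0],[0,0,0],[0,0,0]])

```text
clock: 11.85
position: [0.5234, 0.0401, 0.1061]
tool_rot: [-1.46, 0.135, -2.471]
force: [-0.8, -0.2, 0.4]
grip_width: -0.0002
```

>>> apply_moves(jaw=[-1,-1,-1], translation=[[0.0003,0,-0.0015],[0.0005,0,-0.003],[0.0005,0,-0.003]], angular=[[0,0,0],[0,0,0],[0,0,0]])

```text
clock: 12.15
position: [0.5238, 0.0402, 0.103]
tool_rot: [-1.46, 0.135, -2.471]
force: [-0.5, -0.1, 0.6]
grip_width: 0.0002
```

>>> apply_moves(jaw=[-1,-1,-1], translation=[[0.0003,0,-0.001],[0.0004,0,-0.002],[0.0004,0,-0.002]], angular=[[0,0,0],[0,0,0],[0,0,0]])

```text
clock: 12.45
position: [0.5242, 0.0402, 0.101]
tool_rot: [-1.46, 0.135, -2.471]
force: [-0.5, -0.1, -0.5]
grip_width: -0.0003
```

No contact yet with the TCP at z = 0.101, so I'm looking before going further.

```bash
sed -i 's/x,y=245,185/x,y=290,175/;s/y:y+80,x:x+110/y:y+70,x:x+90/;s/fx=7,fy=7/fx=8,fy=8/;s/+.5)\*7/+.5)*8/' view.py; python3 view.py g.png
```

```text
12.45 [0.5242 0.0402 0.101 ] F [-0.5 -0.1 -0.5] w -0.0003 q [-0.09  0.48 -0.16  2.11  0.3   0.4  -1.4 ]
```

View pics/g.png

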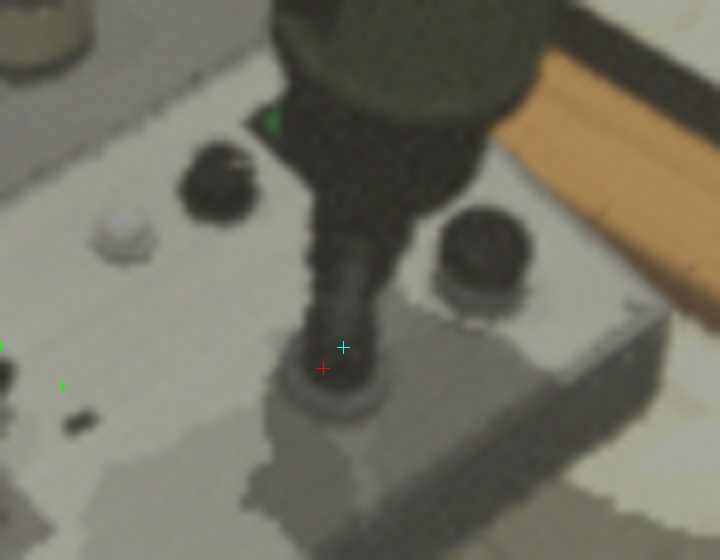

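Laterally the finger is centred over the cap (both near col 343) with the tip just above it. Continuing down in small steps.

>>> apply_moves(jaw=[-1,-1,-1], translation=[[0.0002,0,-0.001],[0.0004,0,-0.002],[0.0004,0,-0.002]], angular=[[0,0,0],[0,0,0],[0,0,0]])

```text
clock: 12.8
position: [0.5246, 0.0402, 0.0991]
tool_rot: [-1.46, 0.135, -2.471]
force: [0.0, 0.2, -0.5]
grip_width: -0.0002
```

>>> apply_moves(jaw=[-1,-1,-1], translation=[[0.0002,0,-0.001],[0.0004,0,-0.002],[0.0004,0,-0.002]], angular=[[0,0,0],[0,0,0],[0,0,0]])

```text
clock: 13.1
position: [0.525, 0.0402, 0.0971]
tool_rot: [-1.46, 0.135, -2.471]
force: [1.2, 0.8, 0.1]
grip_width: 0.0001
```

>>> apply_moves(jaw=[-1,-1,-1], translation=[[0.0002,0,-0.001],[0.0004,0,-0.002],[0.0004,0,-0.002]], angular=[[0,0,0],[0,0,0],[0,0,0]])

```text
clock: 13.4
position: [0.5254, 0.0402, 0.095]
tool_rot: [-1.46, 0.135, -2.471]
force: [-0.6, -1.2, 0.2]
grip_width: -0.0002
```

>>> apply_moves(jaw=[-1,-1,-1], translation=[[0.0002,0,-0.001],[0.0004,0,-0.002],[0.0004,0,-0.002]], angular=[[0,0,0],[0,0,0],[0,0,0]])

```text
clock: 13.7
position: [0.5258, 0.0402, 0.0931]
tool_rot: [-1.46, 0.135, -2.471]
force: [-0.5, 0.0, 0.6]
grip_width: 0.0002
```

>>> apply_moves(jaw=[-1,-1,-1], translation=[[0.0002,0,-0.001],[0.0004,0,-0.002],[0.0004,0,-0.002]], angular=[[0,0,0],[0,0,0],[0,0,0]])

```text
clock: 14.0
position: [0.5263, 0.0402, 0.0911]
tool_rot: [-1.46, 0.135, -2.471]
force: [0.2, -0.1, 1.4]
grip_width: -0.0
```

>>> apply_moves(jaw=[-1,-1,-1], translation=[[0.0002,0,-0.001],[0.0004,0,-0.002],[0.0004,0,-0.002]], angular=[[0,0,0],[0,0,0],[0,0,0]])

```text
clock: 14.3
position: [0.5267, 0.0402, 0.0891]
tool_rot: [-1.46, 0.135, -2.471]
force: [-0.3, 0.4, 2.7]
grip_width: 0.0003
```

Now the force climbs at the button spring's rate (1.4 N, then 2.7 N). Pressing on.

>>> apply_moves(jaw=[-1,-1,-1], translation=[[0.0002,0,-0.001],[0.0004,0,-0.002],[0.0004,0,-0.002]], angular=[[0,0,0],[0,0,0],[0,0,0]])

```text
clock: 14.6
position: [0.527, 0.0402, 0.0871]
tool_rot: [-1.46, 0.135, -2.471]
force: [-2.0, 0.6, 3.3]
grip_width: 0.0002
```

>>> apply_moves(jaw=[-1,-1,-1], translation=[[0.0002,0,-0.001],[0.0004,0,-0.002],[0.0004,0,-0.002]], angular=[[0,0,0],[0,0,0],[0,0,0]])

```text
clock: 14.9
position: [0.5274, 0.0402, 0.0854]
tool_rot: [-1.46, 0.135, -2.471]
force: [-5.7, 0.1, 14.0]
grip_width: 0.0003
```

15 N after about 6 mm of travel means the button is bottomed. A brief extra nudge, then release, lift clear and check.

>>> apply_moves(jaw=[-1,-1,-1], translation=[[0.0001,0,-0.0005],[0.0001,0,-0.0005],[0.0001,0,-0.0005]], angular=[[0,0,0],[0,0,0],[0,0,0]])

```text
clock: 15.2
position: [0.5275, 0.0402, 0.0852]
tool_rot: [-1.46, 0.135, -2.471]
force: [-9.4, -0.7, 22.6]
grip_width: 0.0002
```

>>> apply_moves(jaw=[-1,-1,-1,-1,-1], translation=[[-0.0007,0,0.004],[-0.002,0,0.012],[-0.0055,0,0.03],[-0.011,0,0.06],[-0.018,0,0.1]], angular=[[0,0,0],[0,0,0],[0,0,0],[0,0,0],[0,0,0]])

```text
clock: 15.7
position: [0.5086, 0.0402, 0.1849]
tool_rot: [-1.461, 0.133, -2.471]
force: [1.0, -0.1, 0.7]
grip_width: 0.0002
```

>>> apply_moves(jaw=[-1,-1,-1,-1,-1], translation=[[-0.01,-0.03,0.03],[-0.02,-0.07,0.06],[-0.03,-0.11,0.08],[-0.03,-0.15,0.09],[-0.03,-0.18,0.1]], angular=[[0,0,0],[0,0,0],[0,0,0],[0,0,0],[0,0,0]])

```text
clock: 16.2
position: [0.479, -0.1423, 0.2861]
tool_rot: [-1.458, 0.136, -2.473]
force: [0.9, -0.5, 0.7]
grip_width: 0.0002
```

Run:
```python
from to import *
from workcell import cams
import cv2
I=[]
for n,(x,y,w,h) in dict(top=(232,140,130,110),side=(210,160,170,110)).items():
    g=cams.grab_frame(n)["pixels"]; o=np.load(n+".npz")["pixels"]
    I.append(np.vstack([cv2.resize(q[y:y+h,x:x+w,::-1],None,fx=2.6,fy=2.6,interpolation=cv2.INTER_CUBIC) for q in (o,g)]))
v=np.hstack(I); print(v.shape); cv2.imwrite("pics/z.png",v)
```

```text
16.2 [ 0.479  -0.1423  0.2861] F [ 0.9 -0.5  0.7] w 0.0002 q [ 0.36  0.17 -0.19  1.97  0.01  0.83 -0.74]
(572, 780, 3)
```

View pics/z.png

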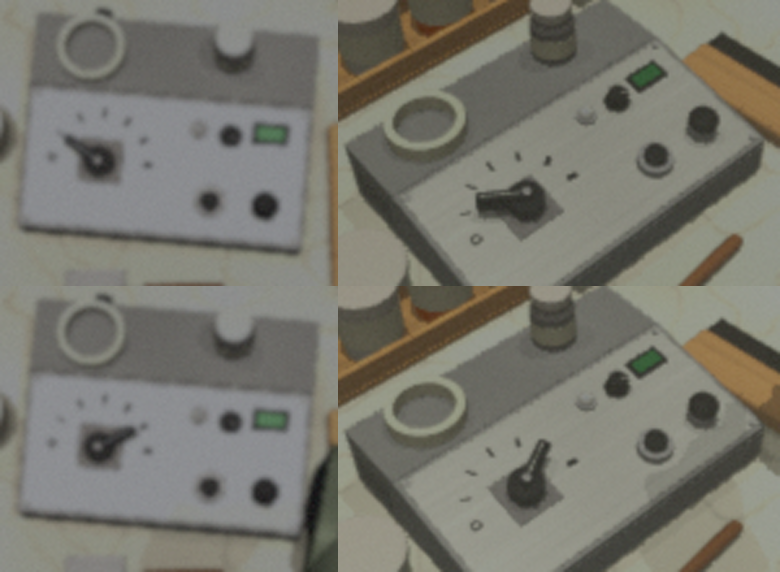

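The final view shows before on the top row and after on the bottom row. The arm now points at the fifth tick (top view (140,428), side view (545,445)), and the start cap is out again. The stop, timer, tape and jar look unchanged, and the robot is clear.

```bash
python3 -c "
from workcell import workorder
print(workorder.job_done())"
```

```text
the job is handed in; nothing more can be done
None
```

The heat selector is on the fifth click, the start button has been pressed and released after that, and the job was handed in at about 16 s.

- **Selector:** I pushed the handle from its side with the closed fingers, from click 1 to click 5. Each click took 7–10 N and the force dropped away as it snapped on. The last pictures show the arm at the fifth tick.
- **Start button:** The force rose at the spring's rate over about 6 mm, then jumped to 15 N, and to about 24 N with a small extra push. That means it reached its stop. It is back out in the last pictures.
- **Other things:** The stop button, timer knob, tape and jar look unmoved, and so do the parts of the tub, squeegee and spatula that were in view. I did not check the spray can or mug at the end, but the arm did not work near them. The robot was touching nothing at the end.

**Checks that disagreed:**
- **Fingertip height:** The closed fingertips ended about 20 mm or more short of where I took them to be from the stated 19 mm. The first push therefore passed over the handle without touching it and had to be repeated lower.
- **Sideways offset:** The fingertip also sat about 5 mm off to the side. I corrected for this before pressing the button.
- **No indicator change:** Nothing on the panel visibly lit or changed after the start press, so the pressing force and travel are the only evidence for it.

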